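# Set down the jack leg of a bench shaker on its foot pad

### The job

Take the blue-topped foot pad by its upright post out of the sorting tray and set it flat on the bench, centred under the foot of the shaker's jack leg, and let go of it. Then turn the crank clockwise until the foot stands firmly on the pad: the crank becomes clearly heavier and the red band above the foot begins to shrink; stop while a good part of the band still shows. Finally swing the yellow locking lever clockwise to its stop and leave everything standing, without disturbing the other things on the bench or in the tray.

Things in the scene. Friction and masses are not known exactly. Their poses are not given: they have to be found in the camera images.
- shaker: White bench shaker, fixed, with a grey arm (50 mm wide, z 95 to 130 mm) along its own -y that carries the jack leg (tube 42 mm across, z 80 to 150 mm). Origin: on the bench under the leg's axis. Own frame: housing x -125 to 125, y 100 to 420, z to 125 mm; flasks to z 242 at y 355; crank axis at x 0, y 140. Under the foot it is open to -x, +x and -y. At yaw 0 its x points away from the robot.
- crank (a joint): Crank angle (rad), clockwise from above, several turns. At 0 the knob points to the shaker's +x and the sole is 66 mm over the bench; starts at 2.5 to 8. Each turn lowers the leg 16 mm; self-locking. Moving it takes about 8.5 N at the knob when free, 3 N more once the foot meets the pad, then 0.3 N more per mm of leg travel. Good: 2 to 11 mm past first contact; 15 mm is fully squeezed, too tight.
- crank_knob (a point): Centre of the crank's black upright knob, 22 mm in diameter and 50 mm high (z 162 to 212 mm), which spins freely on its pin. It runs on a horizontal circle of 50 mm radius about the crank's axis. The steel crank arm lies right below it (z 151 to 161 mm).
- foot_sole (a point): Centre of the underside of the leg's foot, a black disc 39 mm in diameter, 10 mm thick, on the leg's axis. Above it a red band (20 mm across, 15 mm high unloaded) shows below the steel leg: the foot is sprung and the band slides into the leg as it is loaded: it yields from 60 N on, 6 N more per mm, 150 N when the band has gone.
- foot: The foot itself (same part as foot_sole). Its origin is a reference point 66 mm below the sole's centre.
- pad: Loose foot pad, 300 g. Origin: centre of the underside of its square block, 60 x 60 x 24 mm, aluminium with blue top. A strip 20 mm wide, 8 mm thick runs along the pad's own -x to a blue upright square post, 18 x 18 mm, centre 100 mm from the block's centre, top 78 mm above the underside. In the tray its x points about along the tray's x.
- pad_top (a point): Centre of the top face of the pad's block, 24 mm above the pad's underside.
- pad_grip (a point): Point on the axis of the pad's upright post, 56 mm above the pad's underside and 22 mm below the post's top; axes as those of the pad. The place to grip.
- lock_knob (a point): Centre of the upright knob of the yellow locking lever, 16 mm in diameter, 36 mm high (z 159 to 195 mm). The lever turns about the leg's axis on top of the leg, knob 60 mm from the axis; lever bar z 151 to 159 mm.
- lock (a joint): Angle of the locking lever (rad), grows clockwise seen from above: 0 = unlocked, pointing to the shaker's +x; 1.57 = stop, locked, pointing to the shaker's -y. Takes about 0.7 N at the knob and stays where it is left. Starts at 0 to 0.2.
- tray: Grey sorting tray standing on the bench, heavy, fixed, 170 x 244 x 26 mm, walls 4 mm, floor 4 mm thick, with three compartments side by side along its y (each 162 x 76 mm). Origin: centre of its underside. Which compartment holds the pad varies.
- spare_foot: Bystander in the tray: spare screw foot, black disc 44 mm in diameter with a steel stud, 26 mm high. Origin under its centre.
- clamp_block: Bystander in the tray: brass block 50 x 30 x 22 mm. Origin under its centre.
- jar: Bystander: amber jar with a white cap, 50 mm in diameter, 75 mm high. Origin under its centre.
- rack: Bystander: blue tube rack 70 x 120 x 47 mm. Origin under its centre.
Things that resemble listed ones, but are neither listed nor needed, are in the scene too. Leave any brown look-alike of the pad alone.

How it is judged:
By the outcome, as a careful person would: the job done as asked, in the order asked, and still so for the second after the job is handed in, with the robot touching nothing.
It also fails if it takes over 72 s, if anything falls off the work surface, if the arm or the gripper's body presses on something with over 40 N, if the wrist force passes 120 N, or if a joint passes its speed limit or range.

### The arm

A 6-joint arm with a two-finger parallel gripper is mounted at the origin on the work surface. World frame = base frame: x ahead of the robot, y to its left, z up, the work surface at z = 0. Lengths are in m, angles in rad, forces in N, time in s.
With the tool pointing down it reaches from about 0.225 to 0.875 m from the base axis. Payload 3.4 kg.
Tool frame: the origin (TCP) lies at the very end of the fingers, on their centre line; the grasp point (between the pads) lies 19 mm behind it; z points along the fingers, y is the line along which they close (so a half turn about z gives the same grasp; the last joint's range is limited). The gripper opens to 85 mm and grips with 20 to 120 N. Pads are 22 mm wide; open, the fingers measure 114 mm over their backs; the gripper's body (76 mm by 85 mm) begins 54 mm behind the grasp point. The pads swing forward as they close: fully open they stand 13 mm farther back than shut.
Start: joints at [-1.346, 0.276, 1.505, -0, 1.361, -0.121], TCP at [0.195, -0.541, 0.231] pointing down, gripper open.
Joint ranges: [-2.89, 2.89], [-0.75, 2.08], [0.22, 2.7], [-1.18, 4.32], [0.11, 2.71], [-2.7, 2.7]. Speed limits (rad/s): [2.57, 2.57, 3.14, 3.14, 3.14, 3.14].

### API

Orientations are given as a unit quaternion [w, x, y, z].
In Python, from rig import get_state, optics, sign_off gives the robot as it stands.
- The arm moves only by the tool send_rows, never from a script. Its argument "increments" is a list of rows, each an object with "gripper": the gripper's target within -1 to 1 (shut at 1, half-way at 0, fully open at -1); "linear": the shift along the world's x, y, z in m, a list of three; "delta_rot": the turn, a rotation vector about the world's x, y, z in rad, a list of three. In form: [{"gripper": gripper, "linear": [dx, dy, dz], "delta_rot": [rx, ry, rz]}, ...]. A call has 1 to 8 rows; each row is the pose to reach, as a shift and turn from the pose commanded when the call began; what a row does not reach only later rows make up. A row lasts 1/10 s, in which the tool goes at most 50 mm and 8.59 degrees, less where a joint would pass 70% of its speed; a pose out of reach is approached as far as the arm can. A call with a gripper value outside its range is refused whole. The fingers move at their own pace and stop on an object; "newtons" is the grip in N (left out, the last holds). Time passes only in rows, so rows that repeat a pose let the fingers close. It gives the time, the measured TCP pose, the force, the opening and the grip force at its end, in the units of the state.
- get_state(): the state, without advancing time (a new reading comes with each control period).
- optics.get_image(name): name is "side" or "top"; returns a dict with "pixels" (400x640x3 uint8, blue, green, red), "K" (3x3 intrinsics, pixels), "rvec" (rotation vector, rad) and "tvec" (3), from world to camera coordinates, as OpenCV has them. Camera axes: x right, y down, z forward; pixel columns grow to the right and rows downward; lengths in m; the calibration is good to about 2 mm. A picture is of the moment at which its call begins. There is no depth.
- sign_off(): hands the job in; it is judged then, once.
The state is a dict: "clock": time; "qpos": joint angles; "qd": joint speeds; "effort": joint torques, N m; "position": TCP position; "ee_rot": TCP orientation; "contact_force": force on the tool from outside, world axes, zero at the start; "moment": the same for the moment, N m; "width": finger opening in m; "gripper_force": force on a finger pad.
Only numpy, scipy, OpenCV 4.12 (cv2) and the standard library are available. Lean on these libraries where they do the work, as an engineer would, in place of code of your own. Each camera call takes 0.05 s, during which the arm holds its last target. There are 200 camera calls.

## Working session

There is one attempt and no reset: what is moved stays moved. The work goes in short steps, Python scripts to look and compute and a tool call to move; the robot and the scene stay as the last step left them, time stands still between calls to the robot, and variables do not carry over. Pictures are saved under pics/ and viewed, at most 10 in all, crops included, and the job is handed in when it is done.

Besides the shell and the picture viewer there is one more tool, called as name(argument=value, ...), one argument or row to a line, values as JSON. send_rows: Moves the arm, as the interface text tells. Its arguments: {"type":"object","properties":{"increments":{"type":"array"},"newtons":{"type":"number"}},"required":["increments"]}

```bash
mkdir -p pics; cat > h.py <<'E'
import numpy as np, cv2
from rig import get_state, optics, sign_off
def cam(n):
    d=optics.get_image(n); d={k:np.array(v) for k,v in d.items()}
    d['R']=cv2.Rodrigues(d['rvec'].astype(float))[0]; d['C']=-d['R'].T@d['tvec'].reshape(3); return d
def ray(d,p):
    v=d['R'].T@np.linalg.inv(d['K'])@np.array([p[0],p[1],1.]); return d['C'],v/np.linalg.norm(v)
def plane(d,p,z):
    c,v=ray(d,p); return c+v*(z-c[2])/v[2]
def two(d1,p1,d2,p2):
    c1,v1=ray(d1,p1);c2,v2=ray(d2,p2)
    t=np.linalg.lstsq(np.array([v1,-v2]).T,c2-c1,rcond=None)[0]
    a=c1+t[0]*v1;b=c2+t[1]*v2; return (a+b)/2,np.linalg.norm(a-b)
def proj(d,X): return cv2.projectPoints(np.array(X,float).reshape(-1,3),d['rvec'].astype(float),d['tvec'].astype(float),d['K'].astype(float),None)[0].reshape(-1,2)
def blobs(img,lo,hi,amin=30):
    h=cv2.cvtColor(img,cv2.COLOR_BGR2HSV); m=cv2.inRange(h,np.array(lo),np.array(hi))
    n,l,s,c=cv2.connectedComponentsWithStats(m)
    return [(s[i].tolist(),c[i].round(1).tolist()) for i in range(1,n) if s[i][4]>=amin],l
E
python3 - <<'E'
from h import *
for n in('top','side'):
    d=cam(n); cv2.imwrite(f'pics/{n}0.png',d['pixels']); print(n,d['C'].round(3),d['R'][2].round(2))
    np.savez(f'{n}0.npz',**d)
print(get_state())
E
```

```text
top [ 0.332 -0.151  1.091] [ 0.21  0.02 -0.98]
side [ 0.38  -0.686  0.722] [ 0.15  0.68 -0.72]
{'clock': 0.1, 'qpos': array([-1.34600169e+00,  2.76539988e-01,  1.50596138e+00,  1.25534515e-05,
        1.36070533e+00, -1.21009003e-01]), 'qd': array([ 0.00151867, -0.00187911, -0.00203852,  0.00129434,  0.00121839,
       -0.00100367]), 'effort': array([ 1.86697464e-03, -4.17700410e+01, -2.46403152e+01, -4.21623645e-05,
        5.76146180e-03, -1.32792593e-06]), 'position': array([ 0.19479161, -0.54052413,  0.23053951]), 'ee_rot': array([-8.06254869e-04,  9.85089587e-01,  1.72040270e-01, -3.57305032e-05]), 'contact_force': array([-0.09733155, -0.18716844,  0.23165354]), 'moment': array([-0.00457468,  0.0475928 , -0.01082917]), 'gripper_force': 0.0, 'width': 0.0853347250712835}
```

View pics/top0.png

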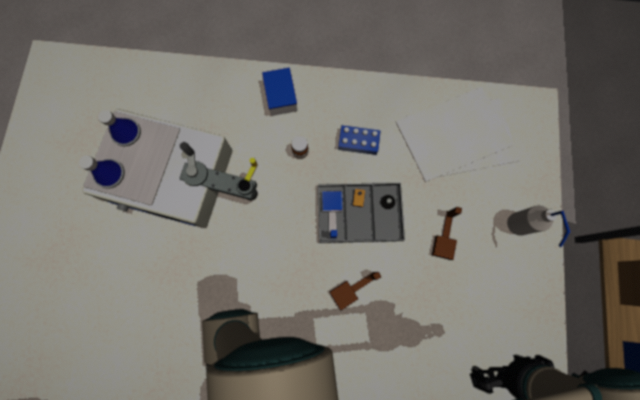

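View pics/side0.png

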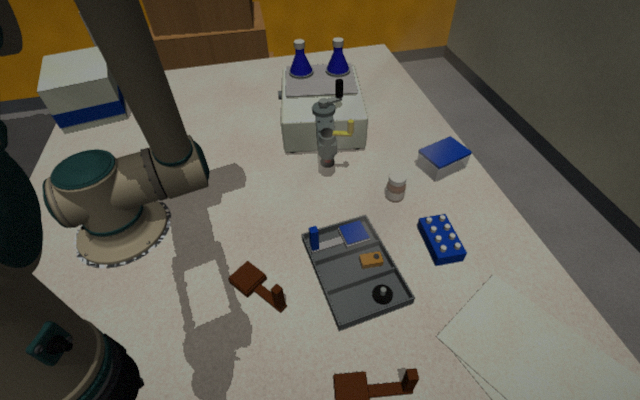

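Top view: the blue-topped pad has its block at (332,200) and post at (333,234), in the tray's left compartment. In the side view they are at (354,232) and (314,238). 

Candidates (top view): pad (332,200); brown look-alikes at (350,290) and (447,235); blue-topped box (280,90); blue rack (360,138). I choose the one in the tray with the blue post, and check it in a close crop.

```bash
python3 - <<'E'
from h import *
t=dict(np.load('top0.npz'));s=dict(np.load('side0.npz'))
def crop(d,x,y,w,h,k): return cv2.resize(d['pixels'][y:y+h,x:x+w],None,fx=k,fy=k,interpolation=cv2.INTER_CUBIC)
a=np.hstack([crop(t,170,130,100,75,4),crop(t,305,175,100,75,4)])
b=np.hstack([crop(s,275,80,100,75,4),crop(s,300,205,100,75,4)])
cv2.imwrite('pics/crop0.png',np.vstack([a,b]))
for n,d in(('top',t),('side',s)):
    for nm,lo,hi in(('blue',(100,120,40),(125,255,255)),('yel',(22,110,80),(35,255,255)),('red',(0,120,60),(6,255,255)),('red2',(172,100,50),(180,255,255))):
        print(n,nm,[b for b in blobs(d['pixels'],lo,hi,8)[0]])
E
```

```text
top blue [([263, 68, 33, 41, 1026], [278.9, 88.0]), ([110, 119, 27, 24, 510], [123.3, 130.3]), ([339, 126, 41, 27, 527], [359.0, 139.9]), ([92, 161, 29, 25, 533], [106.7, 172.4]), ([322, 191, 21, 19, 349], [332.0, 200.4]), ([560, 211, 10, 35, 107], [564.9, 228.6]), ([330, 230, 7, 8, 48], [333.3, 233.6])]
top yel [([244, 158, 13, 23, 119], [250.6, 169.7])]
top red []
top red2 []
side blue [([291, 49, 21, 27, 367], [300.4, 64.2]), ([328, 48, 21, 26, 366], [337.6, 62.5]), ([52, 99, 73, 29, 943], [88.7, 113.8]), ([430, 137, 42, 31, 770], [447.8, 152.0]), ([418, 214, 48, 51, 1115], [442.2, 240.8]), ([339, 221, 30, 23, 415], [352.9, 231.8]), ([309, 226, 10, 24, 189], [313.9, 237.7])]
side yel [([332, 120, 22, 16, 126], [345.1, 129.8])]
side red []
side red2 []
```

View pics/crop0.png

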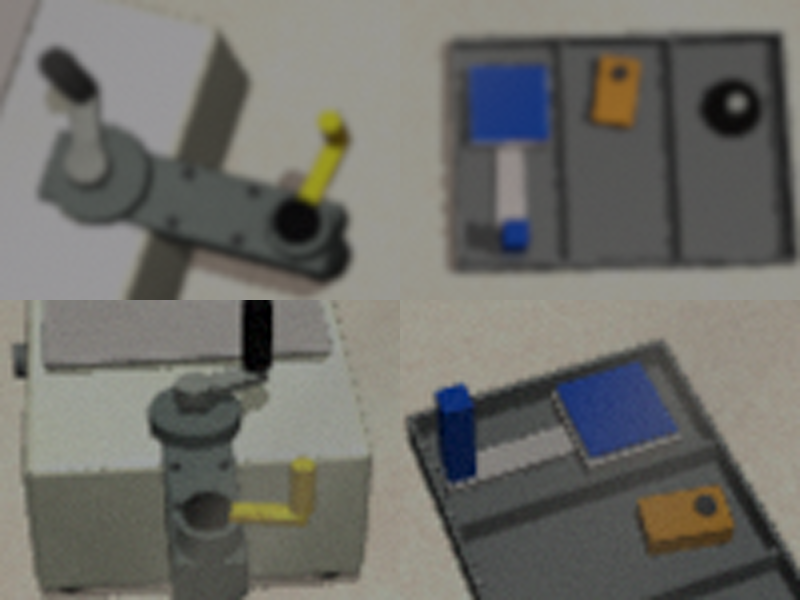

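The crop confirms the choice: blue block top, aluminium strip and blue upright post in the tray's left compartment. It also shows the leg top (dark disc, top view (244,185)), the yellow lock knob (253,160) and the crank knob (184,145). Now I measure.

```bash
python3 - <<'E'
from h import *
t=dict(np.load('top0.npz'));s=dict(np.load('side0.npz'))
for nm,a,b in(('post top',(333.8,231.5),(313.3,228)),('leg top',(244.2,185),(327,132.5)),('lockknob top',(252.8,160),(350.8,121)),('crank hub',(192,171),(323.3,102.5)),('cknob top',(183.5,145.5),(339.5,80)),('jar cap',(299.5,146),(397,181))):
    X,e=two(t,a,s,b); print(nm,X.round(4),round(e,4))
# pad block corners
R={}
for d,n,c in((t,'top',(332,200)),(s,'side',(353,232))):
    bl,l=blobs(d['pixels'],(100,120,40),(125,255,255)); i=l[c[1],c[0]]
    m=(l==i).astype(np.uint8); r=cv2.minAreaRect(np.argwhere(m)[:,::-1].astype(np.float32)); 
    q=cv2.approxPolyN(cv2.findContours(m,cv2.RETR_EXTERNAL,cv2.CHAIN_APPROX_NONE)[0][0],4).reshape(-1,2)
    yx=np.argwhere(m).mean(0); R[n]=yx[::-1]; P=np.array([plane(d,p,.028) for p in q]); print(n,q.tolist(),P.round(4).tolist(),plane(d,yx[::-1],.028).round(4))
print('blk',two(t,R['top'],s,R['side']))
# crank geometry: circles at known z
print('post@z.082',plane(t,(333.8,231.5),.082),plane(s,(313.3,228),.082))
for z in(.15,): print('leg',plane(t,(244.2,185),z),plane(s,(327,132.5),z))
# colour at red band region in side
crop=s['pixels'][125:185,305:360]
cv2.imwrite('pics/leg0.png',np.hstack([cv2.resize(crop,None,fx=8,fy=8,interpolation=cv2.INTER_CUBIC)]))
E
```

```text
post top [ 0.4597 -0.1824  0.0856] 0.003
leg top [0.5482 0.059  0.1562] 0.0002
lockknob top [0.6045 0.0379 0.1958] 0.0006
crank hub [0.5709 0.1981 0.1568] 0.0012
cknob top [0.6197 0.2088 0.2132] 0.0007
jar cap [ 0.7034 -0.062   0.0588] 0.0026
top [[341, 209], [323, 209], [321, 192], [343, 190]] [[0.5353, -0.1989, 0.028], [0.5302, -0.1474, 0.028], [0.5795, -0.1368, 0.028], [0.5918, -0.1998, 0.028]] [ 0.5579 -0.1708  0.028 ]
side [[368, 237], [347, 244], [338, 226], [359, 221]] [[0.5854, -0.195, 0.028], [0.5318, -0.2026, 0.028], [0.5249, -0.1455, 0.028], [0.579, -0.1429, 0.028]] [ 0.5552 -0.1714  0.028 ]
blk (array([ 0.55671958, -0.17070096,  0.02725488]), np.float64(0.0025862273733482004))
post@z.082 [ 0.46168806 -0.18250426  0.082     ] [ 0.45866187 -0.17970505  0.082     ]
leg [0.54970206 0.06042928 0.15      ] [0.54987671 0.06714491 0.15      ]
```

View pics/leg0.png

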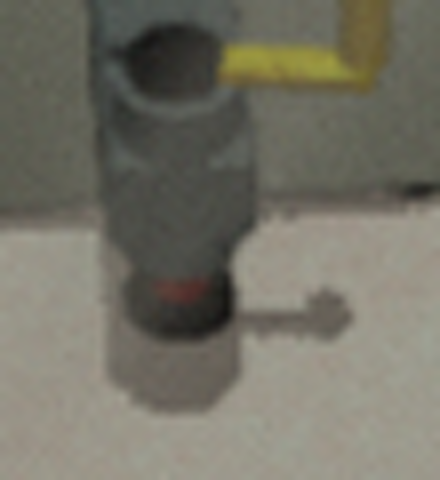

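The red band shows at about (328,161) in the side view, with the foot disc spanning columns 320.6–334.4 and its bottom edge near row 167.5. Next I check the leg axis against it.

```bash
python3 - <<'E'
from h import *
s=dict(np.load('side0.npz'));t=dict(np.load('top0.npz'))
a=np.linspace(0,2*np.pi,60)
for c in((.5482,.059),(.549,.062)):
    r=np.c_[c[0]+.0195*np.cos(a),c[1]+.0195*np.sin(a)]
    for z in(.051,.061):
        p=proj(s,np.c_[r,0*a+z]); print(c,z,p.min(0).round(1),p.max(0).round(1))
print('lock/crank check', proj(t,[[.5709,.1981,.157]]))
# tray extents
print('tray corners', [plane(t,p,.026).round(3) for p in((317,185),(401,183),(404,241),(317,242))])
E
```

```text
(0.5482, 0.059) 0.051 [320.6 158.8] [334.7 168.1]
(0.5482, 0.059) 0.061 [320.5 156. ] [334.7 165.3]
(0.549, 0.062) 0.051 [320.7 158. ] [334.7 167.3]
(0.549, 0.062) 0.061 [320.6 155.3] [334.7 164.6]
lock/crank check [[191.91798242 171.20582016]]
tray corners [array([ 0.6  , -0.123,  0.026]), array([ 0.63 , -0.367,  0.026]), array([ 0.462, -0.384,  0.026]), array([ 0.434, -0.14 ,  0.026])]
```

send_rows(
  increments=[
    {"gripper": -1,"linear": [0.045,0.05,0],"delta_rot": [0,0,0.15]},
    {"gripper": -0.4,"linear": [0.09,0.1,0],"delta_rot": [0,0,0.3]},
    {"gripper": -0.4,"linear": [0.12,0.14,0],"delta_rot": [0,0,0.45]},
    {"gripper": -0.4,"linear": [0.15,0.18,0],"delta_rot": [0,0,0.6]},
    {"gripper": -0.4,"linear": [0.18,0.22,0],"delta_rot": [0,0,0.75]},
    {"gripper": -0.4,"linear": [0.21,0.27,0],"delta_rot": [0,0,0.9]},
    {"gripper": -0.4,"linear": [0.24,0.32,0],"delta_rot": [0,0,1.05]},
    {"gripper": -0.4,"linear": [0.265,0.36,0],"delta_rot": [0,0,1.2]},
  ],
)

```text
clock: 0.9
position: [0.435, -0.2198, 0.2311]
ee_rot: [-0.0, 0.714, 0.7, 0.0]
contact_force: [0.8, -0.2, -0.1]
width: 0.0601
gripper_force: 0.0
```

send_rows(
  increments=[
    {"gripper": -0.4,"linear": [0,0,-0.03],"delta_rot": [0,0,0.13]},
    {"gripper": -0.4,"linear": [0,0,-0.07],"delta_rot": [0,0,0.13]},
    {"gripper": -0.4,"linear": [0,0,-0.11],"delta_rot": [0,0,0.13]},
    {"gripper": -0.4,"linear": [0,0,-0.14],"delta_rot": [0,0,0.13]},
    {"gripper": -0.4,"linear": [0,0,-0.14],"delta_rot": [0,0,0.13]},
  ],
)

```text
clock: 1.4
position: [0.4312, -0.2194, 0.0875]
ee_rot: [-0.005, 0.669, 0.743, -0.001]
contact_force: [-1.2, 0.4, 0.1]
width: 0.06
gripper_force: 0.0
```

```bash
python3 - <<'E'
from h import *
print(get_state()['position'])
t=cam('top');s=cam('side')
f=lambda d,x,y:cv2.resize(d['pixels'][y:y+75,x:x+100],None,fx=4,fy=4,interpolation=cv2.INTER_CUBIC)
cv2.imwrite('pics/pre.png',np.hstack([f(t,285,185),f(s,270,190)]))
E
```

```text
[ 0.43123854 -0.21940333  0.08750962]
```

View pics/pre.png

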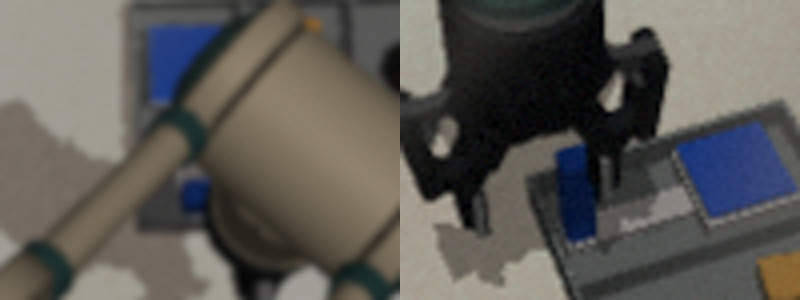

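The picture shows the fingers short of the post: the last row of the first move had been clipped, and the post is at side pixel (314,238). Nothing is touched, so I shift by the remainder.

send_rows(
  increments=[
    {"gripper": -0.4,"linear": [0,0,0.02],"delta_rot": [0,0,0]},
    {"gripper": -0.4,"linear": [0.015,0.019,0.02],"delta_rot": [0,0,0]},
    {"gripper": -0.4,"linear": [0.029,0.038,0.02],"delta_rot": [0,0,0]},
    {"gripper": -0.4,"linear": [0.029,0.038,0.02],"delta_rot": [0,0,0]},
    {"gripper": -0.4,"linear": [0.029,0.038,0.01],"delta_rot": [0,0,0]},
  ],
)

```text
clock: 2.0
position: [0.4655, -0.185, 0.1038]
ee_rot: [0.003, 0.669, 0.744, 0.0]
contact_force: [0.4, 0.7, 0.2]
width: 0.0597
gripper_force: 0.0
```

```bash
python3 - <<'E'
from h import *
print(get_state()['position'],get_state()['ee_rot'])
s=cam('side')
f=lambda d,x,y:cv2.resize(d['pixels'][y:y+75,x:x+100],None,fx=5,fy=5,interpolation=cv2.INTER_CUBIC)
cv2.imwrite('pics/pre2.png',f(s,270,190))
E
```

```text
[ 0.46548032 -0.1849953   0.10380571] [3.32596692e-03 6.68549253e-01 7.43660284e-01 4.64635007e-04]
```

View pics/pre2.png

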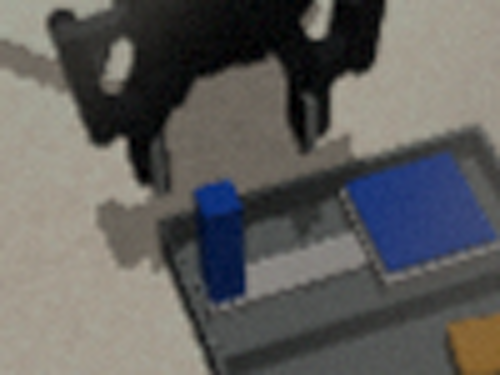

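Side view: the fingers straddle the post, whose top is at about (313,228), and stand clear above it. I make a small correction and then descend.

send_rows(
  increments=[
    {"gripper": -0.4,"linear": [-0.005,0.004,0],"delta_rot": [0,0,0]},
    {"gripper": -0.4,"linear": [-0.005,0.004,0],"delta_rot": [0,0,0]},
    {"gripper": -0.4,"linear": [-0.005,0.004,-0.02],"delta_rot": [0,0,0]},
    {"gripper": -0.4,"linear": [-0.005,0.004,-0.04],"delta_rot": [0,0,0]},
    {"gripper": -0.4,"linear": [-0.005,0.004,-0.055],"delta_rot": [0,0,0]},
    {"gripper": -0.4,"linear": [-0.005,0.004,-0.055],"delta_rot": [0,0,0]},
    {"gripper": -0.4,"linear": [-0.005,0.004,-0.055],"delta_rot": [0,0,0]},
  ],
)

```text
clock: 2.75
position: [0.4584, -0.1801, 0.0465]
ee_rot: [-0.0, 0.669, 0.743, -0.0]
contact_force: [0.6, -0.0, 1.1]
width: 0.0601
gripper_force: 0.0
```

send_rows(
  increments=[
    {"gripper": -0.4,"linear": [0.001,-0.001,-0.004],"delta_rot": [0,0,0]},
    {"gripper": 1,"linear": [0.001,-0.001,-0.004],"delta_rot": [0,0,0]},
    {"gripper": 1,"linear": [0.001,-0.001,-0.004],"delta_rot": [0,0,0]},
    {"gripper": 1,"linear": [0.001,-0.001,-0.004],"delta_rot": [0,0,0]},
    {"gripper": 1,"linear": [0.001,-0.001,-0.004],"delta_rot": [0,0,0]},
    {"gripper": 1,"linear": [0.001,-0.001,-0.004],"delta_rot": [0,0,0]},
    {"gripper": 1,"linear": [0.001,-0.001,-0.004],"delta_rot": [0,0,0]},
  ],
  newtons=70,
)

```text
clock: 3.45
position: [0.4595, -0.1809, 0.0428]
ee_rot: [0.0, 0.669, 0.743, -0.0]
contact_force: [-2.0, 0.3, 5.2]
width: 0.0172
gripper_force: 69.1
```

send_rows(
  increments=[
    {"gripper": 1,"linear": [0,0,0.005],"delta_rot": [0,0,0]},
    {"gripper": 1,"linear": [0,0,0.015],"delta_rot": [0,0,0]},
    {"gripper": 1,"linear": [0,0,0.03],"delta_rot": [0,0,0]},
    {"gripper": 1,"linear": [0,0,0.045],"delta_rot": [0,0,0]},
    {"gripper": 1,"linear": [0,0,0.06],"delta_rot": [0,0,0]},
    {"gripper": 1,"linear": [0,0,0.06],"delta_rot": [0,0,0]},
    {"gripper": 1,"linear": [0,0,0.06],"delta_rot": [0,0,0]},
  ],
)

```text
clock: 4.15
position: [0.4592, -0.1807, 0.1023]
ee_rot: [0.0, 0.669, 0.743, 0.0]
contact_force: [-0.1, 0.2, -3.1]
width: 0.0173
gripper_force: 68.5
```

```bash
cat >> h.py <<'E'
def padtop(d,z,near,amin=120):
    bl,l=blobs(d['pixels'],(100,120,30),(125,255,255),amin)
    out=[(s[4],c,plane(d,c,z).round(4)) for s,c in bl]
    return [o for o in out if np.hypot(*(o[2][:2]-near))<.06]
E
python3 - <<'E'
from h import *
p=get_state()['position'];print(p,get_state()['gripper_force'])
s=cam('side');t=cam('top')
near=p[:2]+[.098,.01]
for z in(p[2]-.0125,): print([padtop(d,z,near) for d in(t,s)])
a=padtop(t,.08,near);b=padtop(s,.08,near)
if a and b: print(two(t,a[0][1],s,b[0][1]))
E
```

```text
[ 0.45921067 -0.18065012  0.10229966] 68.47525477409363
[[], [(438, [354.3, 216.0], array([ 0.5552, -0.1745,  0.0898]))]]
```

send_rows(
  increments=[
    {"gripper": 1,"linear": [-0.002,0.015,0],"delta_rot": [0,0,0]},
    {"gripper": 1,"linear": [-0.004,0.045,0],"delta_rot": [0,0,0]},
    {"gripper": 1,"linear": [-0.006,0.08,0],"delta_rot": [0,0,0]},
    {"gripper": 1,"linear": [-0.01,0.107,0],"delta_rot": [0,0,0]},
    {"gripper": 1,"linear": [-0.01,0.118,0],"delta_rot": [0,0,0]},
    {"gripper": 1,"linear": [-0.01,0.118,0],"delta_rot": [0,0,0]},
    {"gripper": 1,"linear": [-0.01,0.118,-0.015],"delta_rot": [0,0,0]},
    {"gripper": 1,"linear": [-0.01,0.118,-0.03],"delta_rot": [0,0,0]},
  ],
)

```text
clock: 5.05
position: [0.4506, -0.0637, 0.0724]
ee_rot: [0.001, 0.669, 0.743, 0.0]
contact_force: [-0.1, -0.3, -4.1]
width: 0.0171
gripper_force: 68.6
```

send_rows(
  increments=[
    {"gripper": 1,"linear": [0,0,-0.012],"delta_rot": [0,0,0]},
    {"gripper": 1,"linear": [0,0,-0.024],"delta_rot": [0,0,0]},
    {"gripper": 1,"linear": [0,0,-0.024],"delta_rot": [0,0,0]},
    {"gripper": 1,"linear": [0,0,-0.024],"delta_rot": [0,0,0]},
    {"gripper": 1,"linear": [0,0,-0.024],"delta_rot": [0,0,0]},
  ],
)

```text
clock: 5.55
position: [0.4502, -0.0634, 0.0489]
ee_rot: [0.001, 0.669, 0.743, 0.0]
contact_force: [0.2, 0.3, -3.7]
width: 0.0173
gripper_force: 68.8
```

```bash
python3 - <<'E'
from h import *
p=get_state()['position'];print(p,get_state()['contact_force'])
s=cam('side');t=cam('top')
near=p[:2]+[.098,.01]
a=padtop(t,p[2]-.015,near);b=padtop(s,p[2]-.015,near);print(a,b)
if a and b: print(two(t,a[0][1],s,b[0][1]))
f=lambda d,x,y:cv2.resize(d['pixels'][y:y+100,x:x+100],None,fx=4,fy=4,interpolation=cv2.INTER_CUBIC)
cv2.imwrite('pics/stage.png',np.hstack([f(t,230,140),f(s,280,120)]))
E
```

```text
[ 0.45023592 -0.06339339  0.04888096] [ 0.21740122  0.30509163 -3.68850167]
[] [(342, [337.9, 196.7], array([ 0.5479, -0.0558,  0.0339]))]
```

View pics/stage.png

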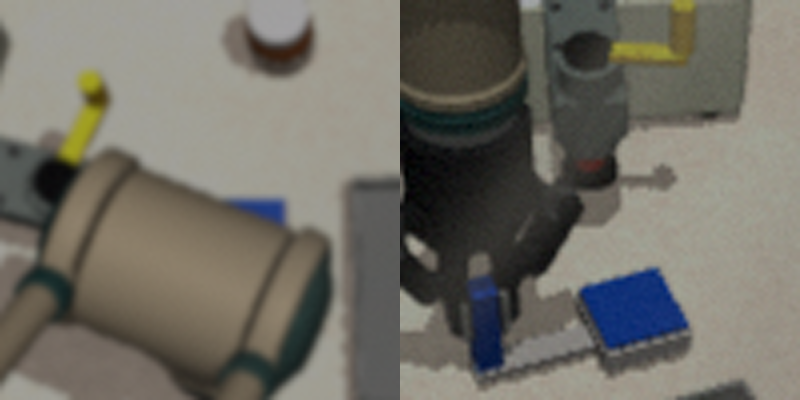

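The pad hangs level, with the block top at side pixel (338,197), clear below the sole. The red band and foot are at about (428,163) in the crop, and the way in is open. I slide it in.

send_rows(
  increments=[
    {"gripper": 1,"linear": [0,0.015,0],"delta_rot": [0,0,0]},
    {"gripper": 1,"linear": [0,0.035,0],"delta_rot": [0,0,0]},
    {"gripper": 1,"linear": [0,0.055,0],"delta_rot": [0,0,0]},
    {"gripper": 1,"linear": [0,0.08,0],"delta_rot": [0,0,0]},
    {"gripper": 1,"linear": [0,0.1,0],"delta_rot": [0,0,0]},
    {"gripper": 1,"linear": [0,0.1165,0],"delta_rot": [0,0,0]},
    {"gripper": 1,"linear": [0,0.1165,0],"delta_rot": [0,0,0]},
    {"gripper": 1,"linear": [0,0.1165,0],"delta_rot": [0,0,0]},
  ],
)

```text
clock: 6.45
position: [0.4497, 0.0538, 0.0487]
ee_rot: [0.001, 0.669, 0.744, 0.0]
contact_force: [-0.9, 0.1, -3.7]
width: 0.0173
gripper_force: 68.8
```

send_rows(
  increments=[
    {"gripper": 1,"linear": [0,0,-0.004],"delta_rot": [0,0,0]},
    {"gripper": 1,"linear": [0,0,-0.008],"delta_rot": [0,0,0]},
    {"gripper": 1,"linear": [0,0,-0.008],"delta_rot": [0,0,0]},
  ],
)

```text
clock: 6.75
position: [0.4488, 0.0532, 0.0397]
ee_rot: [-0.001, 0.669, 0.743, -0.001]
contact_force: [-0.5, 0.3, -4.6]
width: 0.0173
gripper_force: 68.8
```

```bash
python3 - <<'E'
from h import *
p=get_state()['position'];print(p,get_state()['contact_force'])
s=cam('side')
print(padtop(s,.026,p[:2]+[.098,.01]))
h=cv2.cvtColor(s['pixels'],cv2.COLOR_BGR2HSV)[140:190,310:350]
m=((h[...,0]<10)|(h[...,0]>172))&(h[...,1]>90)&(h[...,2]>25)
print(np.argwhere(m)[:,::-1][:40].tolist() and (np.argwhere(m).mean(0)[::-1]+[310,140],m.sum()))
E
```

```text
[0.44882375 0.05316409 0.03965273] [-0.53531832  0.26035198 -4.57358623]
[(191, [328.1, 171.9], array([0.5473, 0.0511, 0.026 ]))]
(array([327.57142857, 160.85714286]), np.int64(14))
```

send_rows(
  increments=[
    {"gripper": 1,"linear": [0.001,0,-0.001],"delta_rot": [0,0,0]},
    {"gripper": 1,"linear": [0.001,0,-0.0015],"delta_rot": [0,0,0]},
    {"gripper": 1,"linear": [0.001,0,-0.0015],"delta_rot": [0,0,0]},
  ],
)

```text
clock: 7.1
position: [0.4508, 0.0536, 0.0389]
ee_rot: [0.0, 0.669, 0.743, 0.0]
contact_force: [-0.4, 0.8, -3.4]
width: 0.0168
gripper_force: 68.8
```

send_rows(
  increments=[
    {"gripper": 1,"linear": [0,0,-0.001],"delta_rot": [0,0,0]},
    {"gripper": 1,"linear": [0,0,-0.002],"delta_rot": [0,0,0]},
    {"gripper": 1,"linear": [0,0,-0.002],"delta_rot": [0,0,0]},
  ],
)

```text
clock: 7.4
position: [0.4508, 0.0536, 0.0388]
ee_rot: [0.001, 0.669, 0.743, 0.0]
contact_force: [-5.5, -1.2, 15.2]
width: 0.0173
gripper_force: 71.3
```

The pad is on the bench, so I release and rise.

send_rows(
  increments=[
    {"gripper": 1,"linear": [0,0,0.001],"delta_rot": [0,0,0]},
    {"gripper": 0.1,"linear": [0,0,0.001],"delta_rot": [0,0,0]},
    {"gripper": 0.1,"linear": [0,0,0.001],"delta_rot": [0,0,0]},
    {"gripper": 0.1,"linear": [0,0,0.001],"delta_rot": [0,0,0]},
    {"gripper": 0.1,"linear": [0,0,0.02],"delta_rot": [0,0,0]},
    {"gripper": 0.1,"linear": [0,0,0.05],"delta_rot": [0,0,0]},
    {"gripper": 0.1,"linear": [-0.02,0,0.09],"delta_rot": [0,0,0]},
    {"gripper": 0.1,"linear": [-0.05,0,0.13],"delta_rot": [0,0,0]},
  ],
)

```text
clock: 8.2
position: [0.4014, 0.0536, 0.1679]
ee_rot: [0.0, 0.669, 0.743, 0.0]
contact_force: [0.8, -0.2, 0.5]
width: 0.0386
gripper_force: 0.0
```

send_rows(
  increments=[
    {"gripper": 0.1,"linear": [-0.03,0,0.04],"delta_rot": [0,0,0]},
    {"gripper": 0.1,"linear": [-0.06,0,0.08],"delta_rot": [0,0,0]},
    {"gripper": 0.1,"linear": [-0.08,0,0.1],"delta_rot": [0,0,0]},
    {"gripper": 0.1,"linear": [-0.08,0,0.1],"delta_rot": [0,0,0]},
  ],
)

```text
clock: 8.6
position: [0.32, 0.0538, 0.2697]
ee_rot: [0.003, 0.669, 0.743, 0.002]
contact_force: [0.7, -0.1, -0.2]
width: 0.0385
gripper_force: 0.0
```

```bash
python3 - <<'E'
from h import *
p=get_state()['position'];print(p,get_state()['contact_force'])
s=cam('side');t=cam('top')
f=lambda d,x,y:cv2.resize(d['pixels'][y:y+75,x:x+60],None,fx=6.6,fy=6.6,interpolation=cv2.INTER_CUBIC)
cv2.imwrite('pics/placed.png',np.hstack([f(t,220,150),f(s,295,130)]))
# expected corners for block centred under foot, yaw 5deg
for yaw in(.07,):
    c,q=np.cos(yaw),np.sin(yaw); R=np.array([[c,-q],[q,c]])
    P=[np.r_[np.array([.5485,.0605])+R@np.array(k),.024] for k in((.03,.03),(.03,-.03),(-.03,-.03),(-.03,.03))]
    print('side exp',proj(s,P).round(1).tolist(),'top',proj(t,P).round(1).tolist())
for d in(s,t):
    bl,l=blobs(d['pixels'],(100,120,25),(125,255,255),15)
    for st,c in bl:
        if np.hypot(*(plane(d,c,.03)[:2]-[.52,.06]))<.12:
            print(st,c); m=(l==l[int(c[1]),int(c[0])]).astype(np.uint8)
            k=cv2.findContours(m,0,1)[0][0]; print(cv2.convexHull(cv2.approxPolyDP(k,2,True)).reshape(-1,2).tolist())
E
```

```text
[0.31999972 0.05382142 0.26966686] [ 0.6872524  -0.14176456 -0.15404676]
side exp [[334.5, 161.3], [341.2, 174.8], [320.7, 179.4], [314.7, 165.7]] top [[242.8, 185.7], [263.3, 186.3], [262.0, 206.5], [241.3, 205.8]]
[289, 162, 7, 15, 77] [292.4, 168.0]
[[295, 173], [291, 176], [289, 163], [294, 162]]
[319, 164, 21, 15, 185] [329.1, 171.7]
[[339, 174], [322, 178], [319, 170], [334, 164]]
[242, 187, 20, 18, 175] [253.9, 198.1]
[[639, 397]]
[245, 225, 9, 7, 50] [248.6, 228.0]
[[250, 225], [253, 230], [246, 230], [245, 225]]
```

View pics/placed.png

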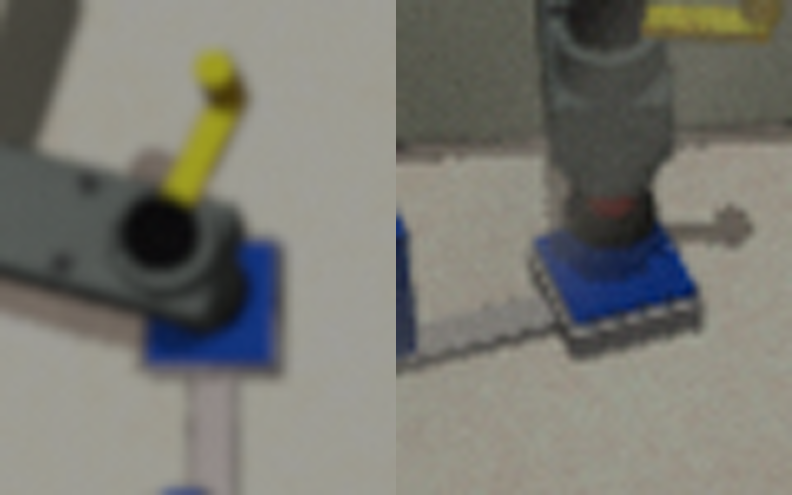

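The pad stands square under the foot: its corners agree with the expected ones to about 1 px (2 mm). It has been released, and the red band shows at side (328,161). On to the crank knob at (0.620, 0.209).

send_rows(
  increments=[
    {"gripper": -0.3,"linear": [0.03,0.015,0],"delta_rot": [0,0,0]},
    {"gripper": -0.3,"linear": [0.065,0.035,0],"delta_rot": [0,0,0]},
    {"gripper": -0.3,"linear": [0.1,0.055,0],"delta_rot": [0,0,0]},
    {"gripper": -0.3,"linear": [0.14,0.075,0],"delta_rot": [0,0,0]},
    {"gripper": -0.3,"linear": [0.18,0.095,0],"delta_rot": [0,0,0]},
    {"gripper": -0.3,"linear": [0.22,0.115,0],"delta_rot": [0,0,0]},
    {"gripper": -0.3,"linear": [0.26,0.135,0],"delta_rot": [0,0,0]},
    {"gripper": -0.3,"linear": [0.28,0.145,0],"delta_rot": [0,0,0]},
  ],
)

```text
clock: 9.5
position: [0.6041, 0.2005, 0.2624]
ee_rot: [-0.001, 0.669, 0.743, -0.001]
contact_force: [-0.6, -0.6, -0.8]
width: 0.0555
gripper_force: 0.0
```

send_rows(
  increments=[
    {"gripper": -0.3,"linear": [0.02,0.01,0],"delta_rot": [0,0,0]},
    {"gripper": -0.3,"linear": [0.02,0.01,0],"delta_rot": [0,0,0]},
    {"gripper": -0.3,"linear": [0.02,0.01,-0.02],"delta_rot": [0,0,0]},
    {"gripper": -0.3,"linear": [0.02,0.01,-0.035],"delta_rot": [0,0,0]},
    {"gripper": -0.3,"linear": [0.02,0.01,-0.035],"delta_rot": [0,0,0]},
    {"gripper": -0.3,"linear": [0.02,0.01,-0.035],"delta_rot": [0,0,0]},
  ],
)

```text
clock: 10.1
position: [0.6199, 0.2084, 0.2307]
ee_rot: [-0.001, 0.669, 0.743, -0.001]
contact_force: [0.3, -0.8, 0.5]
width: 0.0554
gripper_force: 0.0
```

```bash
python3 - <<'E'
from h import *
p=get_state()['position'];print(p)
s=cam('side')
f=lambda d,x,y:cv2.resize(d['pixels'][y:y+75,x:x+100],None,fx=5,fy=5,interpolation=cv2.INTER_CUBIC)
cv2.imwrite('pics/knob.png',f(s,285,45)); print(proj(s,p))
E
```

```text
[0.61989824 0.20839259 0.2306849 ]
[[339.54742199  74.22671742]]
```

View pics/knob.png

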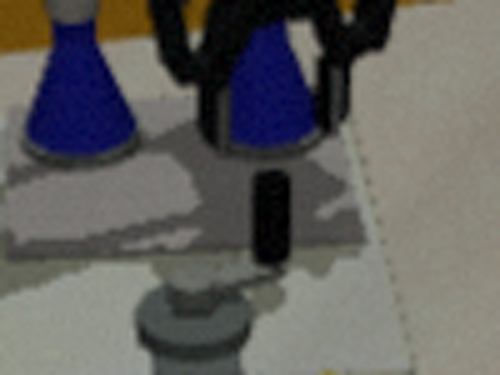

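The fingers straddle the knob, which is at (339,80–97) px, from above. I descend and close.

send_rows(
  increments=[
    {"gripper": -0.3,"linear": [0,0,-0.02],"delta_rot": [0,0,0]},
    {"gripper": -0.3,"linear": [0,0,-0.04],"delta_rot": [0,0,0]},
    {"gripper": -0.3,"linear": [0,0,-0.056],"delta_rot": [0,0,0]},
    {"gripper": -0.3,"linear": [0,0,-0.056],"delta_rot": [0,0,0]},
    {"gripper": 1,"linear": [0,0,-0.056],"delta_rot": [0,0,0]},
    {"gripper": 1,"linear": [0,0,-0.056],"delta_rot": [0,0,0]},
    {"gripper": 1,"linear": [0,0,-0.056],"delta_rot": [0,0,0]},
    {"gripper": 1,"linear": [0,0,-0.056],"delta_rot": [0,0,0]},
  ],
  newtons=40,
)

```text
clock: 10.95
position: [0.6202, 0.2088, 0.1777]
ee_rot: [0.0, 0.669, 0.743, 0.0]
contact_force: [-3.1, -1.2, 5.8]
width: 0.0208
gripper_force: 39.1
```

```bash
python3 - <<'E'
from h import *
s=get_state();print(s['position'],s['contact_force'],s['width'],s['gripper_force'])
h=np.array([.571,.1984]);d=s['position'][:2]-h;a0=np.arctan2(d[1],d[0]);print(np.hypot(*d),np.degrees(a0))
a0=np.degrees(a0)
for c in range(7):
    st=a0-120*c; P=lambda a:.05*np.array([np.cos(np.radians(a)),np.sin(np.radians(a))])
    print(c,[(P(st-15*k)-P(st)).round(4).tolist() for k in range(1,9)])
E
```

```text
[0.62017955 0.20877051 0.17770429] [-3.07345288 -1.21932669  5.78482528] 0.020834967939056263 39.13723289966583
0.050261072773693155 11.907528384223657
0 [[0.001, -0.013], [-0.0014, -0.0258], [-0.007, -0.0376], [-0.0155, -0.0475], [-0.0263, -0.0549], [-0.0386, -0.0592], [-0.0516, -0.0602], [-0.0645, -0.0578]]
1 [[-0.0118, 0.0056], [-0.0217, 0.0141], [-0.0291, 0.0249], [-0.0334, 0.0372], [-0.0344, 0.0502], [-0.032, 0.0631], [-0.0264, 0.0748], [-0.0179, 0.0847]]
2 [[0.0108, 0.0074], [0.0231, 0.0117], [0.0361, 0.0127], [0.0489, 0.0103], [0.0607, 0.0047], [0.0706, -0.0038], [0.078, -0.0146], [0.0823, -0.0269]]
3 [[0.001, -0.013], [-0.0014, -0.0258], [-0.007, -0.0376], [-0.0155, -0.0475], [-0.0263, -0.0549], [-0.0386, -0.0592], [-0.0516, -0.0602], [-0.0645, -0.0578]]
4 [[-0.0118, 0.0056], [-0.0217, 0.0141], [-0.0291, 0.0249], [-0.0334, 0.0372], [-0.0344, 0.0502], [-0.032, 0.0631], [-0.0264, 0.0748], [-0.0179, 0.0847]]
5 [[0.0108, 0.0074], [0.0231, 0.0117], [0.0361, 0.0127], [0.0489, 0.0103], [0.0607, 0.0047], [0.0706, -0.0038], [0.078, -0.0146], [0.0823, -0.0269]]
6 [[0.001, -0.013], [-0.0014, -0.0258], [-0.007, -0.0376], [-0.0155, -0.0475], [-0.0263, -0.0549], [-0.0386, -0.0592], [-0.0516, -0.0602], [-0.0645, -0.0578]]
```

send_rows(
  increments=[
    {"gripper": 1,"linear": [0.001,-0.013,0],"delta_rot": [0,0,0]},
    {"gripper": 1,"linear": [-0.0014,-0.0258,0],"delta_rot": [0,0,0]},
    {"gripper": 1,"linear": [-0.007,-0.0376,0],"delta_rot": [0,0,0]},
    {"gripper": 1,"linear": [-0.0155,-0.0475,0],"delta_rot": [0,0,0]},
    {"gripper": 1,"linear": [-0.0263,-0.0549,0],"delta_rot": [0,0,0]},
    {"gripper": 1,"linear": [-0.0386,-0.0592,0],"delta_rot": [0,0,0]},
    {"gripper": 1,"linear": [-0.0516,-0.0602,0],"delta_rot": [0,0,0]},
    {"gripper": 1,"linear": [-0.0645,-0.0578,0],"delta_rot": [0,0,0]},
  ],
)

```text
clock: 11.75
position: [0.5617, 0.1484, 0.178]
ee_rot: [0.007, 0.669, 0.743, 0.003]
contact_force: [9.1, -6.1, 0.2]
width: 0.0208
gripper_force: 39.3
```

```bash
cat > c.py <<'E'
from h import *
s=get_state();h=np.array([.571,.1984]);d=s['position'][:2]-h;a=np.arctan2(d[1],d[0]);f=s['contact_force']
print(s['clock'],s['position'].round(4),'r',np.hypot(*d).round(4),'deg',np.degrees(a).round(1),'ft',(f[:2]@[-np.sin(a),np.cos(a)]).round(2),'fr',(f[:2]@[np.cos(a),np.sin(a)]).round(2),'fz',f[2].round(1))
E
python3 c.py
```

```text
11.75 [0.5617 0.1484 0.178 ] r 0.0509 deg -100.5 ft 10.07 fr 4.32 fz 0.2
```

send_rows(
  increments=[
    {"gripper": 1,"linear": [-0.0118,0.0056,0],"delta_rot": [0,0,0]},
    {"gripper": 1,"linear": [-0.0217,0.0141,0],"delta_rot": [0,0,0]},
    {"gripper": 1,"linear": [-0.0291,0.0249,0],"delta_rot": [0,0,0]},
    {"gripper": 1,"linear": [-0.0334,0.0372,0],"delta_rot": [0,0,0]},
    {"gripper": 1,"linear": [-0.0344,0.0502,0],"delta_rot": [0,0,0]},
    {"gripper": 1,"linear": [-0.032,0.0631,0],"delta_rot": [0,0,0]},
    {"gripper": 1,"linear": [-0.0264,0.0748,0],"delta_rot": [0,0,0]},
    {"gripper": 1,"linear": [-0.0179,0.0847,0],"delta_rot": [0,0,0]},
  ],
)

```text
clock: 12.55
position: [0.5367, 0.2336, 0.1776]
ee_rot: [0.001, 0.669, 0.744, -0.002]
contact_force: [-4.2, -7.9, 8.6]
width: 0.021
gripper_force: 40.1
```

```bash
python3 c.py
```

```text
12.55 [0.5367 0.2336 0.1776] r 0.0491 deg 134.3 ft 8.49 fr -2.72 fz 8.6
```

send_rows(
  increments=[
    {"gripper": 1,"linear": [0.0108,0.0074,0],"delta_rot": [0,0,0]},
    {"gripper": 1,"linear": [0.0231,0.0117,0],"delta_rot": [0,0,0]},
    {"gripper": 1,"linear": [0.0361,0.0127,0],"delta_rot": [0,0,0]},
    {"gripper": 1,"linear": [0.0489,0.0103,0],"delta_rot": [0,0,0]},
    {"gripper": 1,"linear": [0.0607,0.0047,0],"delta_rot": [0,0,0]},
    {"gripper": 1,"linear": [0.0706,-0.0038,0],"delta_rot": [0,0,0]},
    {"gripper": 1,"linear": [0.078,-0.0146,0],"delta_rot": [0,0,0]},
    {"gripper": 1,"linear": [0.0823,-0.0269,0],"delta_rot": [0,0,0]},
  ],
)

```text
clock: 13.35
position: [0.6193, 0.212, 0.1777]
ee_rot: [-0.003, 0.669, 0.743, 0.002]
contact_force: [-5.5, 6.6, 6.4]
width: 0.0208
gripper_force: 40.1
```

```bash
python3 c.py
```

```text
13.35 [0.6193 0.212  0.1777] r 0.0502 deg 15.7 ft 7.81 fr -3.54 fz 6.4
```

One turn is done with about 8–10 N tangential force. I carry on.

send_rows(
  increments=[
    {"gripper": 1,"linear": [0.001,-0.013,0],"delta_rot": [0,0,0]},
    {"gripper": 1,"linear": [-0.0014,-0.0258,0],"delta_rot": [0,0,0]},
    {"gripper": 1,"linear": [-0.007,-0.0376,0],"delta_rot": [0,0,0]},
    {"gripper": 1,"linear": [-0.0155,-0.0475,0],"delta_rot": [0,0,0]},
    {"gripper": 1,"linear": [-0.0263,-0.0549,0],"delta_rot": [0,0,0]},
    {"gripper": 1,"linear": [-0.0386,-0.0592,0],"delta_rot": [0,0,0]},
    {"gripper": 1,"linear": [-0.0516,-0.0602,0],"delta_rot": [0,0,0]},
    {"gripper": 1,"linear": [-0.0645,-0.0578,0],"delta_rot": [0,0,0]},
  ],
)

```text
clock: 14.15
position: [0.5616, 0.1484, 0.178]
ee_rot: [0.007, 0.669, 0.743, 0.003]
contact_force: [8.2, -5.5, 0.1]
width: 0.0206
gripper_force: 39.6
```

```bash
python3 c.py
```

```text
14.15 [0.5616 0.1484 0.178 ] r 0.0509 deg -100.6 ft 9.05 fr 3.88 fz 0.1
```

send_rows(
  increments=[
    {"gripper": 1,"linear": [-0.0118,0.0056,0],"delta_rot": [0,0,0]},
    {"gripper": 1,"linear": [-0.0217,0.0141,0],"delta_rot": [0,0,0]},
    {"gripper": 1,"linear": [-0.0291,0.0249,0],"delta_rot": [0,0,0]},
    {"gripper": 1,"linear": [-0.0334,0.0372,0],"delta_rot": [0,0,0]},
  ],
)

```text
clock: 14.55
position: [0.5231, 0.1843, 0.1778]
ee_rot: [0.004, 0.669, 0.743, -0.002]
contact_force: [-1.1, -9.3, 7.4]
width: 0.0211
gripper_force: 40.2
```

```bash
python3 c.py
```

```text
14.55 [0.5231 0.1843 0.1778] r 0.0499 deg -163.6 ft 8.57 fr 3.63 fz 7.4
```

send_rows(
  increments=[
    {"gripper": 1,"linear": [-0.001,0.013,0],"delta_rot": [0,0,0]},
    {"gripper": 1,"linear": [0.0014,0.0259,0],"delta_rot": [0,0,0]},
    {"gripper": 1,"linear": [0.007,0.0376,0],"delta_rot": [0,0,0]},
    {"gripper": 1,"linear": [0.0155,0.0475,0],"delta_rot": [0,0,0]},
  ],
)

```text
clock: 14.95
position: [0.5367, 0.2335, 0.1777]
ee_rot: [0.001, 0.669, 0.744, -0.002]
contact_force: [-4.8, -7.6, 8.2]
width: 0.0211
gripper_force: 40.4
```

```bash
cat >> c.py <<'E'
s=cam('side')
h=cv2.cvtColor(s['pixels'],cv2.COLOR_BGR2HSV)[145:185,315:340]
m=((h[...,0]<10)|(h[...,0]>172))&(h[...,1]>90)&(h[...,2]>25)
p=np.argwhere(m); print('red',m.sum(),(p.min(0)+[145,315],p.max(0)+[145,315]) if len(p) else '')
E
python3 c.py
```

```text
14.95 [0.5367 0.2335 0.1777] r 0.0491 deg 134.4 ft 8.73 fr -2.03 fz 8.2
red 25 (array([166, 324]), array([170, 331]))
```

send_rows(
  increments=[
    {"gripper": 1,"linear": [0.0108,0.0074,0],"delta_rot": [0,0,0]},
    {"gripper": 1,"linear": [0.0231,0.0117,0],"delta_rot": [0,0,0]},
    {"gripper": 1,"linear": [0.0361,0.0127,0],"delta_rot": [0,0,0]},
  ],
)

```text
clock: 15.3
position: [0.57, 0.2475, 0.1775]
ee_rot: [-0.002, 0.669, 0.743, -0.003]
contact_force: [-12.1, -3.2, 11.8]
width: 0.0209
gripper_force: 41.1
```

```bash
python3 c.py
```

```text
15.3 [0.57   0.2475 0.1775] r 0.0491 deg 91.2 ft 12.15 fr -2.93 fz 11.8
red 26 (array([167, 324]), array([170, 331]))
```

send_rows(
  increments=[
    {"gripper": 1,"linear": [0.0128,-0.0024,0],"delta_rot": [0,0,0]},
    {"gripper": 1,"linear": [0.0246,-0.008,0],"delta_rot": [0,0,0]},
    {"gripper": 1,"linear": [0.0345,-0.0165,0],"delta_rot": [0,0,0]},
  ],
)

```text
clock: 15.65
position: [0.6046, 0.2348, 0.1776]
ee_rot: [-0.004, 0.669, 0.743, -0.0]
contact_force: [-10.8, 5.4, 9.4]
width: 0.021
gripper_force: 40.8
```

```bash
python3 c.py
```

```text
15.65 [0.6046 0.2348 0.1776] r 0.0496 deg 47.3 ft 11.6 fr -3.34 fz 9.4
red 18 (array([167, 324]), array([170, 331]))
```

Tangential force rose from 8.7 to about 12 N, so contact came near 608° and the foot is now about 3.4 mm past it. I add 60° (about 2.7 mm).

send_rows(
  increments=[
    {"gripper": 1,"linear": [0.0074,-0.0108,0],"delta_rot": [0,0,0]},
    {"gripper": 1,"linear": [0.0117,-0.0231,0],"delta_rot": [0,0,0]},
    {"gripper": 1,"linear": [0.0127,-0.0361,0],"delta_rot": [0,0,0]},
    {"gripper": 1,"linear": [0.0103,-0.0489,0],"delta_rot": [0,0,0]},
    {"gripper": 1,"linear": [0.0103,-0.0489,0],"delta_rot": [0,0,0]},
  ],
)

```text
clock: 16.2
position: [0.6202, 0.1864, 0.1778]
ee_rot: [-0.001, 0.669, 0.743, 0.005]
contact_force: [-0.5, 7.8, 2.8]
width: 0.0213
gripper_force: 40.3
```

```bash
python3 c.py
```

```text
16.2 [0.6202 0.1864 0.1778] r 0.0507 deg -13.6 ft 7.42 fr -2.34 fz 2.8
red 13 (array([168, 324]), array([170, 330]))
```

About 6 mm past contact, and the red band has shrunk from 25 px to 13. I release the knob and go to the lock knob.

send_rows(
  increments=[
    {"gripper": 0,"linear": [0,0,0],"delta_rot": [0,0,0]},
    {"gripper": 0,"linear": [0,0,0],"delta_rot": [0,0,0]},
    {"gripper": 0,"linear": [0,0,0],"delta_rot": [0,0,0]},
    {"gripper": 0,"linear": [0,0,0.03],"delta_rot": [0,0,0]},
    {"gripper": 0,"linear": [0,0,0.065],"delta_rot": [0,0,0]},
    {"gripper": 0,"linear": [0,0,0.08],"delta_rot": [0,0,0]},
    {"gripper": 0,"linear": [0,-0.03,0.08],"delta_rot": [0,0,0]},
    {"gripper": 0,"linear": [0,-0.06,0.08],"delta_rot": [0,0,0]},
  ],
)

```text
clock: 17.05
position: [0.6192, 0.1226, 0.2566]
ee_rot: [0.001, 0.668, 0.744, 0.001]
contact_force: [0.6, -0.6, -0.9]
width: 0.0425
gripper_force: 0.0
```

send_rows(
  increments=[
    {"gripper": 0,"linear": [-0.005,-0.03,0],"delta_rot": [0,0,0]},
    {"gripper": 0,"linear": [-0.01,-0.06,0],"delta_rot": [0,0,0]},
    {"gripper": 0,"linear": [-0.015,-0.085,0],"delta_rot": [0,0,0]},
    {"gripper": 0,"linear": [-0.015,-0.085,0],"delta_rot": [0,0,0]},
    {"gripper": 0,"linear": [-0.015,-0.085,0],"delta_rot": [0,0,0]},
  ],
)

```text
clock: 17.55
position: [0.6039, 0.0375, 0.2558]
ee_rot: [-0.0, 0.67, 0.743, 0.0]
contact_force: [-0.1, 0.5, 0.2]
width: 0.0424
gripper_force: 0.0
```

```bash
python3 - <<'E'
from h import *
print(get_state()['position'],get_state()['width'])
s=cam('side');print(blobs(s['pixels'],(22,110,80),(35,255,255),8)[0])
t=cam('top');print(blobs(t['pixels'],(22,110,80),(35,255,255),8)[0])
E
```

```text
[0.60390453 0.03753334 0.25582197] 0.04237426072149593
[([332, 119, 22, 18, 144], [345.4, 129.9])]
[([244, 158, 13, 23, 115], [250.7, 170.1])]
```

send_rows(
  increments=[
    {"gripper": 0,"linear": [0,0,-0.03],"delta_rot": [0,0,0]},
    {"gripper": 0,"linear": [0,0,-0.06],"delta_rot": [0,0,0]},
    {"gripper": 0,"linear": [0,0,-0.087],"delta_rot": [0,0,0]},
    {"gripper": 0,"linear": [0,0,-0.087],"delta_rot": [0,0,0]},
    {"gripper": 1,"linear": [0,0,-0.087],"delta_rot": [0,0,0]},
    {"gripper": 1,"linear": [0,0,-0.087],"delta_rot": [0,0,0]},
    {"gripper": 1,"linear": [0,0,-0.087],"delta_rot": [0,0,0]},
    {"gripper": 1,"linear": [0,0,-0.087],"delta_rot": [0,0,0]},
  ],
  newtons=20,
)

```text
clock: 18.45
position: [0.6053, 0.0382, 0.1705]
ee_rot: [0.001, 0.669, 0.743, 0.002]
contact_force: [1.6, 1.1, 2.5]
width: 0.0153
gripper_force: 22.3
```

```bash
python3 - <<'E'
from h import *
s=get_state();print(s['position'],s['width'],s['gripper_force'],s['contact_force'])
h=np.array([.5485,.0605]);d=s['position'][:2]-h;a=np.degrees(np.arctan2(d[1],d[0]));print(np.hypot(*d),a)
P=lambda a:.06*np.array([np.cos(np.radians(a)),np.sin(np.radians(a))])
print([(P(a-10*k)-P(a)).round(4).tolist() for k in range(1,10)],'end',a-(-9.3-90))
E
```

```text
[0.60525933 0.03819859 0.17052956] 0.015292706968299926 22.341282069683075 [1.61794157 1.06700948 2.48943497]
0.06098339507156132 -21.45044691296651
[[-0.0047, -0.0094], [-0.0109, -0.0178], [-0.0185, -0.025], [-0.0272, -0.0308], [-0.0368, -0.0349], [-0.0469, -0.0374], [-0.0574, -0.038], [-0.0678, -0.0369], [-0.0778, -0.0339]] end 77.84955308703348
```

send_rows(
  increments=[
    {"gripper": 1,"linear": [-0.0047,-0.0094,0],"delta_rot": [0,0,0]},
    {"gripper": 1,"linear": [-0.0109,-0.0178,0],"delta_rot": [0,0,0]},
    {"gripper": 1,"linear": [-0.0185,-0.025,0],"delta_rot": [0,0,0]},
    {"gripper": 1,"linear": [-0.0272,-0.0308,0],"delta_rot": [0,0,0]},
    {"gripper": 1,"linear": [-0.0368,-0.0349,0],"delta_rot": [0,0,0]},
    {"gripper": 1,"linear": [-0.0469,-0.0374,0],"delta_rot": [0,0,0]},
    {"gripper": 1,"linear": [-0.0574,-0.038,0],"delta_rot": [0,0,0]},
  ],
)

```text
clock: 19.15
position: [0.5496, -0.0037, 0.1706]
ee_rot: [0.005, 0.669, 0.743, 0.001]
contact_force: [4.2, -3.2, 1.5]
width: 0.0153
gripper_force: 22.3
```

send_rows(
  increments=[
    {"gripper": 1,"linear": [-0.0104,0.0011,0],"delta_rot": [0,0,0]},
    {"gripper": 1,"linear": [-0.0145,0.002,0],"delta_rot": [0,0,0]},
    {"gripper": 1,"linear": [-0.0145,0.002,0],"delta_rot": [0,0,0]},
    {"gripper": 1,"linear": [-0.0145,0.002,0],"delta_rot": [0,0,0]},
  ],
)

```text
clock: 19.55
position: [0.5388, -0.0014, 0.1708]
ee_rot: [0.008, 0.669, 0.743, 0.003]
contact_force: [11.5, -6.3, -4.0]
width: 0.0151
gripper_force: 22.3
```

```bash
python3 - <<'E'
from h import *
s=get_state();h=np.array([.5485,.0605]);d=s['position'][:2]-h;a=np.degrees(np.arctan2(d[1],d[0]));print(s['position'],s['contact_force'],np.hypot(*d),'lock rad',np.radians(-a-9.3),s['width'])
E
```

```text
[ 0.53877746 -0.00141761  0.17081162] [11.49761714 -6.32017517 -4.01761494] 0.0626763012271588 lock rad 1.564232739401247 0.015145037184106832
```

The lever is at its stop (1.56 rad, with force well above friction). I release and retreat.

send_rows(
  increments=[
    {"gripper": 0,"linear": [0.003,-0.002,0],"delta_rot": [0,0,0]},
    {"gripper": 0,"linear": [0.003,-0.002,0],"delta_rot": [0,0,0]},
    {"gripper": 0,"linear": [0.003,-0.002,0],"delta_rot": [0,0,0]},
    {"gripper": 0,"linear": [0.003,-0.002,0.03],"delta_rot": [0,0,0]},
    {"gripper": 0,"linear": [0.003,-0.002,0.07],"delta_rot": [0,0,0]},
    {"gripper": 0,"linear": [-0.02,-0.02,0.1],"delta_rot": [0,0,0]},
    {"gripper": 0,"linear": [-0.05,-0.05,0.12],"delta_rot": [0,0,0]},
    {"gripper": 0,"linear": [-0.08,-0.08,0.13],"delta_rot": [0,0,0]},
  ],
)

```text
clock: 20.35
position: [0.4513, -0.0784, 0.3009]
ee_rot: [0.001, 0.668, 0.744, 0.0]
contact_force: [1.3, -0.5, -0.4]
width: 0.0429
gripper_force: 0.0
```

send_rows(
  increments=[
    {"gripper": 0,"linear": [-0.035,-0.03,0],"delta_rot": [0,0,0]},
    {"gripper": 0,"linear": [-0.07,-0.06,0],"delta_rot": [0,0,0]},
    {"gripper": 0,"linear": [-0.1,-0.09,0],"delta_rot": [0,0,0]},
    {"gripper": 0,"linear": [-0.13,-0.12,0],"delta_rot": [0,0,0]},
    {"gripper": 0,"linear": [-0.13,-0.12,0],"delta_rot": [0,0,0]},
    {"gripper": 0,"linear": [-0.13,-0.12,0],"delta_rot": [0,0,0]},
  ],
)

```text
clock: 20.95
position: [0.3213, -0.198, 0.2989]
ee_rot: [-0.0, 0.67, 0.742, 0.0]
contact_force: [0.3, 0.1, -1.1]
width: 0.0426
gripper_force: 0.0
```

```bash
python3 - <<'E'
from h import *
print(get_state()['position'],get_state()['contact_force'])
s=cam('side');t=cam('top')
f=lambda d,x,y:cv2.resize(d['pixels'][y:y+110,x:x+80],None,fx=5,fy=5,interpolation=cv2.INTER_CUBIC)
cv2.imwrite('pics/end.png',np.hstack([f(t,180,130),f(s,280,75)]))
def lk(d): return blobs(d['pixels'],(22,110,80),(35,255,255),8)[0]
print(lk(t),lk(s), 'exp knob',proj(t,[.5388,.0013,.195]),proj(s,[.5388,.0013,.195]))
E
python3 c.py
```

```text
[ 0.32127628 -0.19800591  0.29890103] [ 0.34953628  0.13441151 -1.10042598]
[([249, 184, 19, 9, 119], [258.3, 188.0])] [([325, 132, 7, 16, 69], [327.9, 138.9])] exp knob [[263.99359713 187.14229373]] [[328.57073184 133.98123541]]
21.05 [ 0.3223 -0.1972  0.2988] r 0.4673 deg -122.2 ft 0.08 fr 0.55 fz 0.1
red 12 (array([168, 325]), array([170, 330]))
```

View pics/end.png

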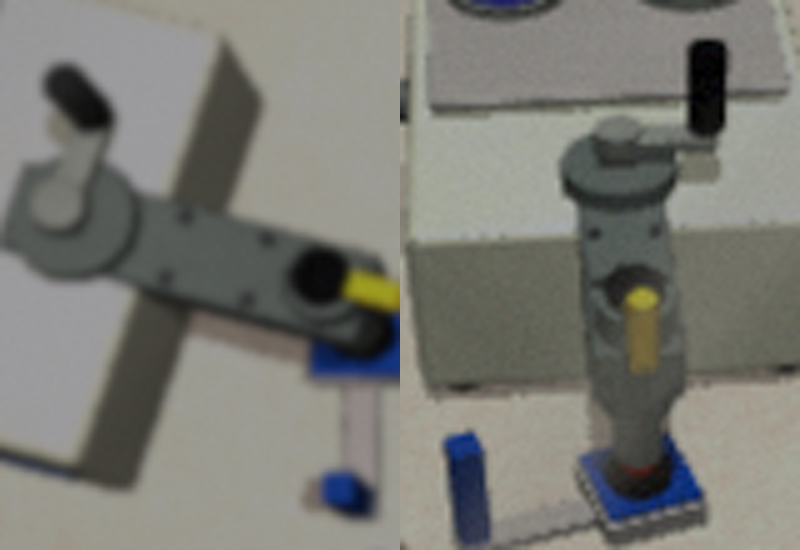

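The last picture shows the foot standing on the pad with a red band remaining at (328,169). The lever points to the shaker's -y (knob at (328,134), as expected), and the robot is clear.

```bash
python3 -c "from rig import sign_off; print(sign_off())"
```

```text
the job is handed in; nothing more can be done
None
```

I handed the job in at about 21 s: the pad is centred under the foot to about 2 mm, the crank is about 6 mm past first contact with part of the red band still showing, the yellow lever is at its stop (about 1.56 rad), and the robot is clear of everything; `sign_off()` gave no verdict.

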